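# Open the ratchet clamp around a finished cup

### The job

The white cup in the clamping jig is finished: open the clamp. With the fingertips, gently press the orange release plate down and, keeping it down, push the blue sliding jaw back along its bar, away from the cup, until it meets the red stop collar; then let go and move clear. Do not ram, squeeze or force the clamp, do not shift the collar, and do not lift or disturb the cup and the pottery standing around.

Things in the scene. Friction and masses are not known exactly. Their poses are not given: they have to be found in the camera images.
- jig: Clamping jig fixed to the bench: plywood board 18 mm thick, x -80 to 90, y -165 to 170 mm from the origin (on the bench, z up). A steel bar with a toothed underside (pitch 10 mm) runs along the jig's y at x = 55 mm, 44 to 62 mm above the bench. Fixed blue jaw at y -149 to -127, blue end block at y 145 to 160, both 72 mm high. The clamp bears 60 N from the fingers. The sliding jaw opens towards +y.
- jaw (a joint): Travel of the blue sliding jaw along the bar, m: 0 closed on the cup, growing as it is pushed towards the jig's +y. It starts at 0 to 3 mm. While the release is up the ratchet stops it at about 4 mm. Once released it slides with about 3 N of friction and stays where it is left.
- push_wall (a point): On the front face (looking to the jig's -y) of the blue upright wall on top of the sliding jaw, middle of its exposed part; wall 50 mm wide, 10 mm thick, top 122 mm above the bench, 16 mm above this point. It stands just behind (+y) the orange plate (2 mm gap) and moves with the jaw: fingertips standing on the plate push here.
- release_top (a point): Centre of the top face of the orange release plate on the sliding jaw: 36 mm across the bar (jig x) by 46 mm along it (jig y), 90 mm above the bench when up. It moves with the jaw and with the press.
- release (a joint): How far the orange plate is pressed straight down, m: 0 up, 0.008 at its hard stop. A spring brings it up again (2 N at the top, 6 N fully down). The pawl is clear of the rack when pressed more than about 4 mm; if let up, it catches again at the next tooth.
- jaw_back (a point): Middle of the rear (+y) face of the sliding jaw, on the bar's line, 55 mm above the bench. This face comes to rest on the red collar.
- collar_face (a point): Middle of the face of the red stop collar that looks to the jaw (jig's -y), on the bar's line, 55 mm above the bench. Collar 40 mm wide, 18 mm along the bar, 74 mm high plus a steel screw head to 82 mm; screwed tight on the bar at a place that differs each time, 62 to 95 mm behind jaw_back at the start.
- cup: White ceramic cup, loose, 84 mm across and 65 mm high, standing on the board between the cork pads of the two jaws, beside the bar (rim 83 mm above the bench). Origin: centre of its underside.
- vase: Small blue vase, loose, 84 mm across, 100 mm high, standing on the bench beyond the jig. Origin: centre of its underside.
- jar: Yellow lidded jar with a knob, loose, 84 mm across, 98 mm high, standing on the bench beyond the jig. Origin: centre of its underside.
- paste: Small amber jar with a brass lid, loose, 42 mm across, 50 mm high, standing on the bench beyond the jig, between vase and yellow jar. Origin: centre of its underside.
Mind the look-alikes: they are no part of the job. What is shaped like the cup but purple or turquoise is not meant.

How it is judged:
On the way, in this order (a step that is already met when the one before it is completed fails the run):
1. the release plate is pressed while the jaw is still locked (value of joint release above 0.004 m and value of joint jaw below 0.02 m), for 0.05 s.
2. the jaw is pushed back to within 8 mm of the collar (y of jaw_back in the frame of collar_face above -0.008 m), for 0.1 s.
At the end, for the whole second after the job is handed in: The sliding jaw rests within 8 mm of the red collar and is still, the release is let up, the collar is where it was (6 mm), and the cup stands upright within 12 mm of where it was (y of jaw_back in the frame of collar_face above -0.008 m and velocity of joint jaw between -0.01 and 0.01 m/s and value of joint release below 0.006 m and distance of collar_face from where it was at the start of the episode below 0.006 m and distance of cup from where it was at the start of the episode below 0.012 m and angle between cup's own z axis and vertical below 0.15 rad and linear speed of cup below 0.02 m/s); the robot touches nothing.
It fails at once if the cup is shifted by more than 15 mm, lifted or tipped (distance of cup from where it was at the start of the episode above 0.015 m or angle between cup's own z axis and vertical above 0.3 rad).
It fails at once if a vase or jar is shifted by more than 20 mm, lifted or tipped (distance of any of vase, jar, paste from where it was at the start of the episode above 0.02 m or angle between any of vase, jar, paste's own z axis and vertical above 0.4 rad).
It fails at once if the clamp is rammed, squeezed or forced: the fingers press on it with over 60 N (contact force between the fingers and jig above 60 N).
It fails at once if the stop collar is shifted (distance of collar_face from where it was at the start of the episode above 0.008 m).
It also fails if it takes over 40 s, if anything falls off the work surface, if the arm or the gripper's body presses on something with over 40 N, if the wrist force passes 120 N, or if a joint passes its speed limit or range.

### The arm

A 7-joint arm with a two-finger parallel gripper is mounted at the origin on the work surface. World frame = base frame: x ahead of the robot, y to its left, z up, the work surface at z = 0. Lengths are in m, angles in rad, forces in N, time in s.
With the tool pointing down it reaches from about 0.425 to 0.925 m from the base axis. Payload 6.8 kg.
Tool frame: the origin (TCP) lies between the finger pads; the fingertips stand 17 mm ahead of it and the grasp point (between the pads) lies 2 mm behind it; z points along the fingers, y is the direction in which the jaws open and shut (so a half turn about z gives the same grasp; the last joint's range is limited). The gripper opens to 85 mm and grips with 20 to 120 N. Pads are 22 mm wide; open, the fingers measure 114 mm over their backs; the gripper's body (76 mm by 85 mm) begins 54 mm behind the grasp point. The pads swing forward as they close: fully open they stand 13 mm farther back than shut.
Start: joints at [1.062, 0.477, 0.022, 1.555, -0.011, 1.109, -0.083], TCP at [0.263, -0.622, 0.248] pointing down, gripper open.
Joint ranges: [-2.96, 2.96], [-0.34, 2.1], [-1.41, 1.46], [0.24, 2.44], [-1.37, 4.51], [0.17, 1.92], [-2.96, 2.96]. Speed limits (rad/s): [2.39, 2.39, 3.14, 3.14, 3.14, 3.14, 3.14].

### API

Orientations are given as a unit quaternion [w, x, y, z].
In Python, from station import bot gives the robot as it stands. The module is installed in compiled form; this text tells all that it offers.
- The arm moves only by the tool carry_out, never from a script. Its argument "moves" is a list of rows, each a list of 3 entries, a list of its own where there are three numbers: the turn, a rotation vector about the tool's x, y, z in degrees, then the shift along the tool's x, y, z in cm, then the finger opening in cm, from 0 to 8.54. A call has 1 to 5 rows; each row is the pose to reach, as a shift and turn from the pose commanded when the call began, along the tool's axes at that moment; what a row does not reach only later rows make up. A row lasts 1/8 s, in which the tool goes at most 62.5 mm and 10.7 degrees, less where a joint would pass 70% of its speed; a pose out of reach is approached as far as the arm can. A call with a gripper value outside its range is refused whole. The fingers move at their own pace and stop on an object; "newtons" is the grip in N (left out, the last holds). Time passes only in rows, so rows that repeat a pose let the fingers close. It gives the time, the measured TCP pose, the force and the opening at its end, in the units of the state.
- bot.get_obs(): the state, without advancing time (a new reading comes with each control period).
- bot.read_camera(name): name is "scene" or "side" or "wrist"; returns the picture (400x640x3 uint8, red, green, blue); there is no depth.
- bot.camera_info(name): a dict with "vertical_fov" (degrees; the focal length in pixels is half the picture's height over the tangent of half this angle, whatever the lens; pixels are square), "cx", "cy" (the principal point, pixels), "position" and "attitude" of the camera in the world. Camera axes: x right, y up, looking along -z (the intrinsics and any distortion apply to the point x, -y, -z); pixel columns grow to the right and rows downward; lengths in m; the calibration is good to about 2 mm. The wrist camera is an equidistant fisheye: a pixel r from the principal point sees the ray r / f radians off the axis. A picture is of the moment at which its call begins: read the wrist's pose just before it. camera_info takes no time and is no camera call; for the wrist camera it gives the pose at the moment of the call.
- bot.hand_in(): hands the job in, once; it reports no verdict.
Trained networks look in the newest picture that a camera, given by its name, has taken for a name from the list of things; names that differ only in an ending like _2 or _b are one class to them, and where a whole thing is asked for, a point or a joint stands for the part that bears it (a point fixed in the world has none). Each returns a list of dicts, best first, with "score" (0 to 1); they miss things now and then, are a little off and sometimes report something else, mostly with a low value. They report only what shows in the picture. A call takes as long as a camera call. They do not tell look-alikes from the thing itself.
- bot.silhouettes(label, camera): "region" (400x640 bool, what is visible of it) and "location" ([column, row] in pixels, amid what is visible of it).
The state is a dict: "t": time; "q": joint angles; "joint_vel": joint speeds; "joint_torque": joint torques, N m; "eef_pos": TCP position; "tool_rot": TCP orientation; "contact_force": force on the tool from outside, world axes, zero at the start; "torque": the same for the moment, N m; "gripper_width": opening from 0.0 (shut) to 1.0 (fully open).
Only numpy, scipy, OpenCV 4.12 (cv2) and the standard library are available. Lean on these libraries where they do the work, as an engineer would, in place of code of your own. Each camera call takes 0.05 s, during which the arm holds its last target. There are 200 camera calls.

## Working session

There is one attempt and no reset: what is moved stays moved. The work goes in short steps, Python scripts to look and compute and a tool call to move; the robot and the scene stay as the last step left them, time stands still between calls to the robot, and variables do not carry over. Pictures are saved under pics/ and viewed, about 8 in all and at most 12, crops included, and the job is handed in when it is done.

Besides the shell and the picture viewer there is one more tool, called after ">>>" as name(argument=value, ...) on one line, values as JSON. carry_out: Moves the arm, as the interface text tells. Its arguments: {"type":"object","properties":{"moves":{"type":"array"},"newtons":{"type":"number"}},"required":["moves"]}

```bash
mkdir -p pics; python3 - <<'E'
from station import bot
import cv2,numpy as np
o=bot.get_obs();print(o['t'],o['eef_pos'],o['tool_rot'],o['contact_force'],o['gripper_width'])
for c in("scene","side","wrist"):
    print(c,bot.camera_info(c)); im=bot.read_camera(c); cv2.imwrite(f"pics/{c}0.png",im[:,:,::-1])
    for l in("push_wall","release_top","collar_face","cup","jig"):
        try: print(l,[(round(float(d["score"]),2),np.round(d["location"]).tolist(),int(d["region"].sum())) for d in bot.silhouettes(l,c)])
        except Exception as e: print(l,e)
E
```

```text
0.0 [ 0.26315363 -0.6209932   0.24731066] [-8.71366186e-04  9.79984104e-01  1.99073704e-01 -2.39684135e-04] [-0.31741424  0.83915409  0.39452544] 0.9984412050430737
scene {'vertical_fov': 51.555904156838764, 'cx': 321.59514644513956, 'cy': 201.38431351126366, 'position': array([ 0.89522699, -0.51793204,  0.80472516]), 'attitude': array([0.88679774, 0.29874275, 0.10486007, 0.33667031])}
push_wall [(0.59, [285.0, 214.0], 1344)]
release_top [(0.57, [282.0, 218.0], 352)]
collar_face [(0.47, [340.0, 199.0], 211)]
cup [(0.85, [197.0, 306.0], 1786), (0.69, [146.0, 257.0], 1567), (0.64, [242.0, 212.0], 1301)]
jig [(0.92, [282.0, 222.0], 8426), (0.48, [284.0, 217.0], 1421)]
side {'vertical_fov': 57.66739360175219, 'cx': 320.4312206481939, 'cy': 201.5812127432413, 'position': array([0.18181951, 0.30849133, 0.72035145]), 'attitude': array([-0.33428114, -0.13281265,  0.3243091 ,  0.87489458])}
push_wall [(0.98, [363.0, 204.0], 1290)]
release_top [(0.74, [365.0, 190.0], 193)]
collar_face [(0.77, [309.0, 218.0], 220), (0.65, [354.0, 223.0], 7921), (0.63, [339.0, 178.0], 227)]
cup [(0.72, [469.0, 180.0], 1093), (0.69, [400.0, 204.0], 1119), (0.66, [414.0, 154.0], 864)]
jig [(0.92, [356.0, 228.0], 8015)]
wrist {'vertical_fov': 65.70646984690485, 'cx': 321.2145231990364, 'cy': 194.098327513476, 'position': array([ 0.34144527, -0.59010891,  0.37443523]), 'attitude': array([ 0.82207696, -0.13760579,  0.09063077, -0.54501393])}
push_wall []
release_top []
collar_face []
cup [(0.87, [189.0, 38.0], 4569)]
jig [(0.56, [119.0, 10.0], 788)]
```

```bash
python3 - <<'E'
import cv2,numpy as np
a=cv2.imread("pics/scene0.png")[120:370,100:420];b=cv2.imread("pics/side0.png")[100:330,230:550]
cv2.imwrite("pics/scene_c.png",cv2.resize(a,None,fx=2.4,fy=2.4,interpolation=2));cv2.imwrite("pics/side_c.png",cv2.resize(b,None,fx=2.5,fy=2.5,interpolation=2))
E
```

```text
(no output)
```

View pics/scene_c.png

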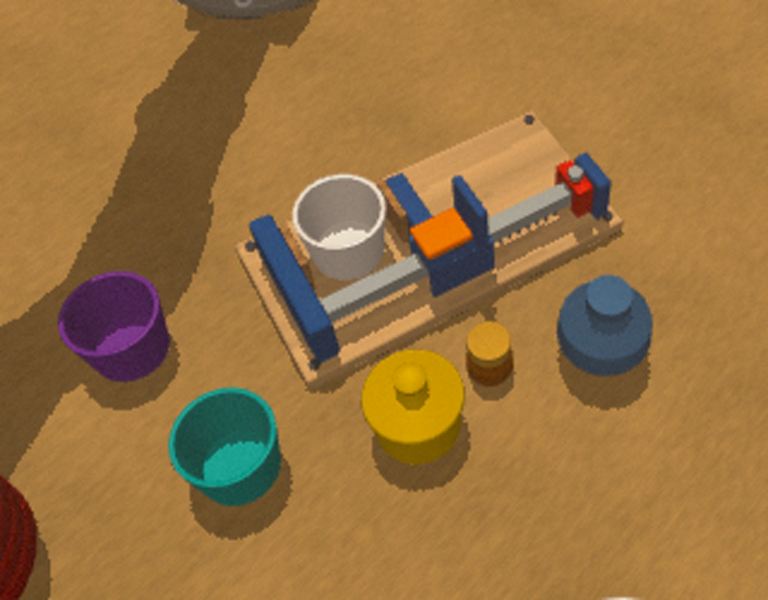

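View pics/side_c.png

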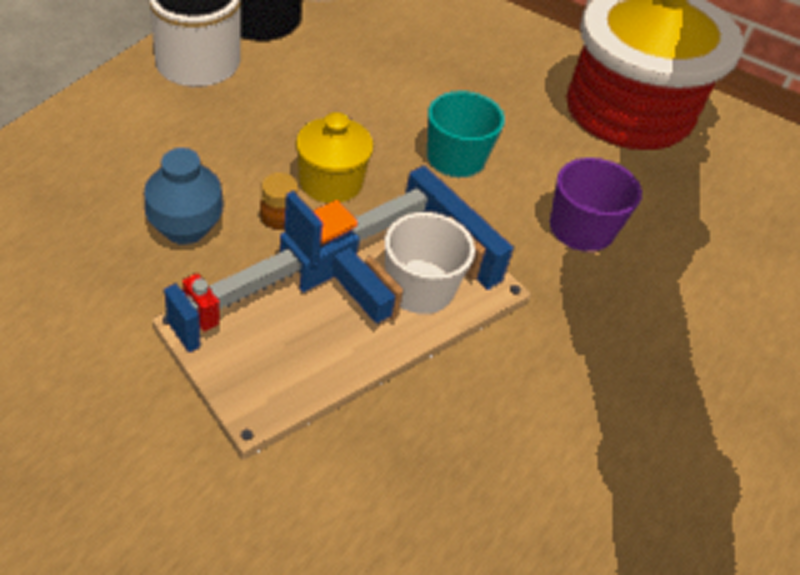

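```bash
cat > h.py <<'E'
from station import bot
import numpy as np,cv2
from scipy.spatial.transform import Rotation as R
def cam(c):
    i=bot.camera_info(c); w=i["attitude"]
    return i["position"],R.from_quat(np.r_[w[1:],w[0]]),200/np.tan(np.radians(i["vertical_fov"]/2)),i["cx"],i["cy"]
def proj(c,P,k=None):
    p,r,f,cx,cy=k or cam(c); q=r.inv().apply(np.atleast_2d(P)-p)*[1,-1,-1]
    if c=="wrist":
        n=np.hypot(q[:,0],q[:,1]); t=np.arctan2(n,q[:,2]); return np.c_[cx+f*t*q[:,0]/n,cy+f*t*q[:,1]/n]
    return np.c_[cx+f*q[:,0]/q[:,2],cy+f*q[:,1]/q[:,2]]
E
cat > fit.py <<'E'
from h import *
from scipy.optimize import least_squares
S=lambda u,v:(100+u/2.4-.3,120+v/2.4-.3); D=lambda u,v:(230+u/2.5-.3,100+v/2.5-.3)
# (cam, pixel, x, y, z, which offset: 0 none,1 plate,2 collar)
L=[("scene",S(238,247),-.08,-.165,.018,0),("scene",S(312,378),.09,-.165,.018,0),("scene",S(622,222),.09,.17,.018,0),("scene",S(532,113),-.08,.17,.018,0),
("side",D(245,445),-.08,.17,.018,0),("side",D(527,293),-.08,-.165,.018,0),("side",D(155,323),.09,.17,.018,0),
("scene",S(411,237),.037,-.023,.09,1),("scene",S(428,256),.073,-.023,.09,1),("side",D(355,220),.037,-.023,.09,1),
("scene",S(576,172),.055,.009,.082,2),("side",D(201,286),.055,.009,.082,2)]
K={c:cam(c) for c in("scene","side")}
def pts(v):
    c,s=np.cos(v[2]),np.sin(v[2]); out=[]
    for _,_,x,y,z,o in L:
        y=y+(0,v[3],v[4])[o]; out.append([v[0]+c*x-s*y,v[1]+s*x+c*y,z])
    return np.array(out)
def res(v):
    P=pts(v); return np.concatenate([proj(l[0],p,K[l[0]])[0]-l[1] for l,p in zip(L,P)])
b=min((least_squares(res,[.6,-.2,a,0,.1],loss="soft_l1") for a in np.arange(-3,3.1,.8)),key=lambda r:r.cost)
print(b.cost,b.x,np.degrees(b.x[2]));print(np.round(res(b.x).reshape(-1,2),1).tolist())
E
python3 fit.py
```

```text
16.23783539315931 [ 0.46673127 -0.16464228 -0.28443693 -0.0091463   0.12184547] -16.297035474452237
[[-1.6, -0.0], [-0.8, 3.4], [1.6, -1.0], [0.2, -1.8], [-0.7, 3.1], [1.7, -0.9], [-2.2, -1.6], [-0.3, -3.4], [1.0, 0.9], [1.1, 0.0], [-0.1, -0.3], [-0.3, -0.8]]
```

>>> carry_out(moves=[[[0,0,0],[4.4,-3.3,0],0],[[0,0,0],[8.8,-6.6,0],0],[[0,0,0],[13.2,-9.8,0],0],[[0,0,0],[17.6,-13.1,0],0],[[0,0,0],[22,-16.4,0],0]], newtons=20)

```text
t: 1.52
eef_pos: [0.4028, -0.3831, 0.2486]
tool_rot: [0.0, 0.98, 0.199, 0.0]
contact_force: [0.4, -1.1, -0.2]
gripper_width: 0.002
```

>>> carry_out(moves=[[[0,0,-10],[3.6,-2.7,0],0],[[0,0,-20],[7.2,-5.4,0],0],[[0,0,-30],[10.9,-8.1,0],0],[[0,0,-40],[14.5,-10.8,0],0],[[0,0,-50.5],[18.1,-13.5,0],0]])

```text
t: 2.15
eef_pos: [0.5166, -0.1886, 0.2486]
tool_rot: [0.0, 0.8, 0.6, 0.0]
contact_force: [0.6, -0.4, 0.1]
gripper_width: -0.004
```

>>> carry_out(moves=[[[0,0,0],[0,0,0],0],[[0,0,0],[0,0,0],0]])

```text
t: 2.4
eef_pos: [0.5156, -0.1904, 0.2482]
tool_rot: [0.0, 0.802, 0.597, -0.0]
contact_force: [-0.7, 0.1, -0.1]
gripper_width: 0.002
```

```bash
python3 - <<'E'
from h import *
o=bot.get_obs();print(o['t'],o['eef_pos'],o['tool_rot'],o['contact_force'],o['gripper_width'])
for c in ("wrist","scene","side"):
    print(c,bot.camera_info(c)["position"],bot.camera_info(c)["attitude"]); im=bot.read_camera(c); cv2.imwrite(f"pics/{c}1.png",im[:,:,::-1])
E
```

```text
2.4 [ 0.51561272 -0.19040763  0.24824152] [ 7.52726638e-05  8.01889728e-01  5.97471972e-01 -3.19330420e-04] [-0.72279633  0.08887548 -0.12784145] 0.002469913195074919
wrist [ 0.54067891 -0.11144938  0.37432755] [ 0.97583578 -0.16354704  0.0240294  -0.14289672]
scene [ 0.89522699 -0.51793204  0.80472516] [0.88679774 0.29874275 0.10486007 0.33667031]
side [0.18181951 0.30849133 0.72035145] [-0.33428114 -0.13281265  0.3243091   0.87489458]
```

View pics/wrist1.png

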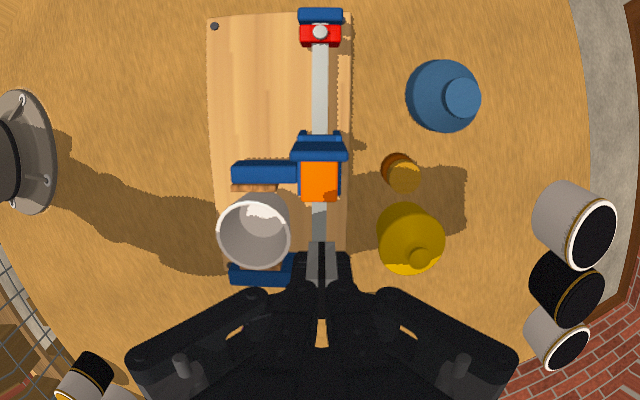

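```bash
cat >> h.py <<'E'
def unproj(c,uv,z,k=None):
    p,r,f,cx,cy=k or cam(c); d=(np.array(uv,float)-[cx,cy])/f
    if c=="wrist":
        t=np.hypot(*d); v=np.array([*(d/t*np.sin(t)),np.cos(t)])
    else: v=np.array([*d,1.])
    v=r.apply(v*[1,-1,-1]); return p+v*(z-p[2])/v[2]
E
python3 - <<'E'
from h import *
im=cv2.imread("pics/wrist1.png"); h=cv2.cvtColor(im,cv2.COLOR_BGR2HSV)
def quad(m):
    n,l,s,c=cv2.connectedComponentsWithStats(m); i=1+s[1:,4].argmax(); return cv2.boxPoints(cv2.minAreaRect(np.argwhere(l==i)[:,::-1].astype(np.float32))),s[i]
m=cv2.inRange(h,(5,200,200),(18,255,255)); m[:120]=0; m[220:]=0
q,s=quad(m); print("orange",q.round(1).tolist(),s)
red=cv2.inRange(h,(0,200,80),(4,255,255))|cv2.inRange(h,(174,200,80),(180,255,255)); red[80:]=0
qr,s2=quad(red); print("red",qr.round(1).tolist(),s2)
P=[unproj("wrist",u,.09) for u in q]; print("plate",np.round(P,4).tolist())
c=unproj("wrist",(320,31.5),.082); print("screw",c)
ctr=np.mean(P,0); print("ctr",ctr)
d=c-ctr; print("axis yaw of jig y",np.degrees(np.arctan2(d[1],d[0])),np.hypot(*d[:2]))
o=bot.get_obs(); print("tool x yaw",np.degrees(np.arctan2(2*.801890*.597472,2*.80189**2-1)))
# wall top front edge row ~ , scene cross-check of the plate
for cam_,f in(("scene","scene0"),("side","side0")):
    h2=cv2.cvtColor(cv2.imread(f"pics/{f}.png"),cv2.COLOR_BGR2HSV); m=cv2.inRange(h2,(5,200,180),(16,255,255)); m[:,:230]=0;m[:,440:]=0;m[:150]=0;m[260:]=0
    n,l,st,ce=cv2.connectedComponentsWithStats(m);print(cam_,[(st[i].tolist(),ce[i].round(1).tolist(),unproj(cam_,ce[i],.09).round(4).tolist()) for i in range(1,n) if st[i,4]>60])
E
```

```text
orange [[301.0, 162.0], [336.0, 162.0], [336.0, 201.0], [301.0, 201.0]] [ 301  162   36   40 1296]
red [[300.0, 25.0], [340.0, 25.0], [340.0, 46.0], [300.0, 46.0]] [300  25  41  22 611]
plate [[0.5031, -0.1701, 0.09], [0.5347, -0.1796, 0.09], [0.5239, -0.2172, 0.09], [0.4911, -0.2074, 0.09]]
screw [ 0.55578439 -0.05731581  0.082     ]
ctr [ 0.51320869 -0.19356894  0.09      ]
axis yaw of jig y 72.64727963421295 0.14275015788315984
tool x yaw 73.37807803691848
scene [([271, 207, 25, 20, 288], [283.1, 216.4], [0.5151, -0.1909, 0.09])]
side [([356, 180, 17, 17, 155], [363.5, 187.5], [0.51, -0.1919, 0.09])]
```

>>> carry_out(moves=[[[0,0,0],[0.5,0,4],0],[[0,0,0],[0.5,0,8],0],[[0,0,0],[0.5,0,10.5],0],[[0,0,0],[0.5,0,11.8],0],[[0,0,0],[0.5,0,11.8],0]])

```text
t: 3.18
eef_pos: [0.5169, -0.1855, 0.1299]
tool_rot: [-0.0, 0.802, 0.598, -0.0]
contact_force: [0.8, -0.6, 0.6]
gripper_width: 0.006
```

```bash
python3 - <<'E'
from h import *
o=bot.get_obs();print(o['t'],o['eef_pos'],o['contact_force'])
a=bot.read_camera("wrist");b=bot.read_camera("side");s=bot.read_camera("scene")
z=lambda i:cv2.resize(i,(390,300),interpolation=2)
cv2.imwrite("pics/m2.png",np.vstack([np.hstack([z(a[140:320,203:437]),z(b[130:220,300:417])]),np.hstack([z(s[150:240,225:342]),z(a[0:180,203:437])])])[:,:,::-1])
E
```

```text
3.175 [ 0.51690422 -0.18547655  0.1299268 ] [ 0.79727568 -0.55220297  0.62799156]
```

View pics/m2.png

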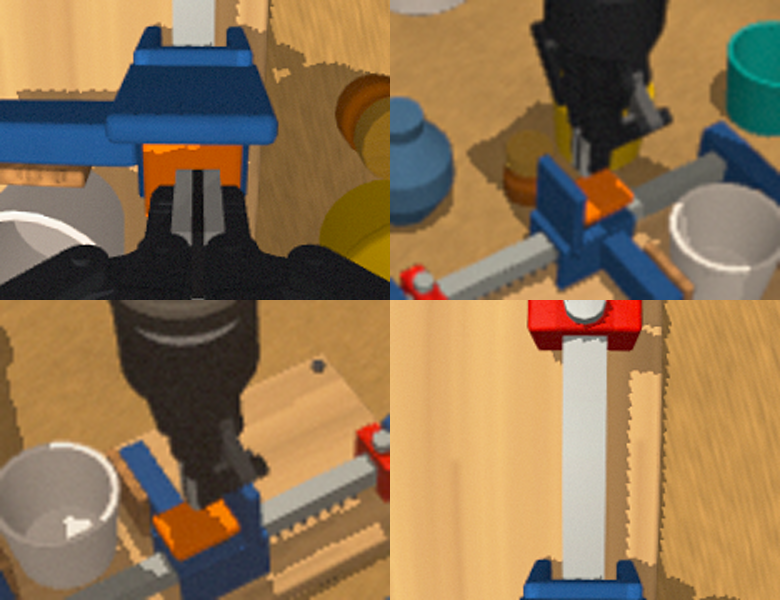

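The tips (mosaic top-left, around 197,175) stand above the orange plate, centred across it and just in front of the blue wall. I'm now going down in small steps.

>>> carry_out(moves=[[[0,0,0],[0,0,0.8],0],[[0,0,0],[0,0,1.4],0],[[0,0,0],[0,0,1.8],0],[[0,0,0],[0,0,2.1],0],[[0,0,0],[0,0,2.1],0]])

```text
t: 3.95
eef_pos: [0.5172, -0.1849, 0.109]
tool_rot: [-0.0, 0.801, 0.598, -0.0]
contact_force: [-0.3, 0.4, -0.4]
gripper_width: -0.0
```

>>> carry_out(moves=[[[0,0,0],[0,0,0.2],0],[[0,0,0],[0,0,0.4],0],[[0,0,0],[0,0,0.4],0]])

```text
t: 4.32
eef_pos: [0.5176, -0.1851, 0.1055]
tool_rot: [0.0, 0.801, 0.598, 0.0]
contact_force: [-0.7, 0.1, 2.3]
gripper_width: -0.0
```

>>> carry_out(moves=[[[0,0,0],[0,0,0.2],0],[[0,0,0],[0,0,0.35],0],[[0,0,0],[0,0,0.45],0],[[0,0,0],[0,0,0.45],0]])

```text
t: 4.82
eef_pos: [0.5176, -0.185, 0.1009]
tool_rot: [0.0, 0.801, 0.598, 0.0]
contact_force: [-0.4, -0.8, 5.3]
gripper_width: -0.003
```

>>> carry_out(moves=[[[0,0,0],[0.3,0,0],0],[[0,0,0],[0.6,0,0],0],[[0,0,0],[0.9,0,0],0],[[0,0,0],[1.2,0,0],0],[[0,0,0],[1.5,0,0],0]])

```text
t: 5.45
eef_pos: [0.522, -0.1705, 0.1009]
tool_rot: [0.0, 0.801, 0.598, 0.0]
contact_force: [-0.2, -4.1, 4.8]
gripper_width: -0.003
```

>>> carry_out(moves=[[[0,0,0],[0.5,0,0],0],[[0,0,0],[1.0,0,0],0],[[0,0,0],[1.5,0,0],0],[[0,0,0],[2.0,0,0],0],[[0,0,0],[2.5,0,0],0]])

```text
t: 6.08
eef_pos: [0.529, -0.1463, 0.1008]
tool_rot: [0.0, 0.801, 0.598, 0.0]
contact_force: [0.6, -4.2, 5.2]
gripper_width: 0.004
```

```bash
python3 - <<'E'
from h import *
o=bot.get_obs();print(o['t'],o['eef_pos'],o['contact_force'])
a=bot.read_camera("wrist");b=bot.read_camera("side");s=bot.read_camera("scene")
z=lambda i:cv2.resize(i,(390,300),interpolation=2)
cv2.imwrite("pics/m3.png",np.vstack([np.hstack([z(a[140:320,203:437]),z(b[140:230,283:400])]),np.hstack([z(s[150:240,240:357]),z(a[0:180,203:437])])])[:,:,::-1])
E
```

```text
6.075 [ 0.52896142 -0.14625139  0.10084913] [ 0.64652074 -4.18341308  5.22391002]
```

View pics/m3.png

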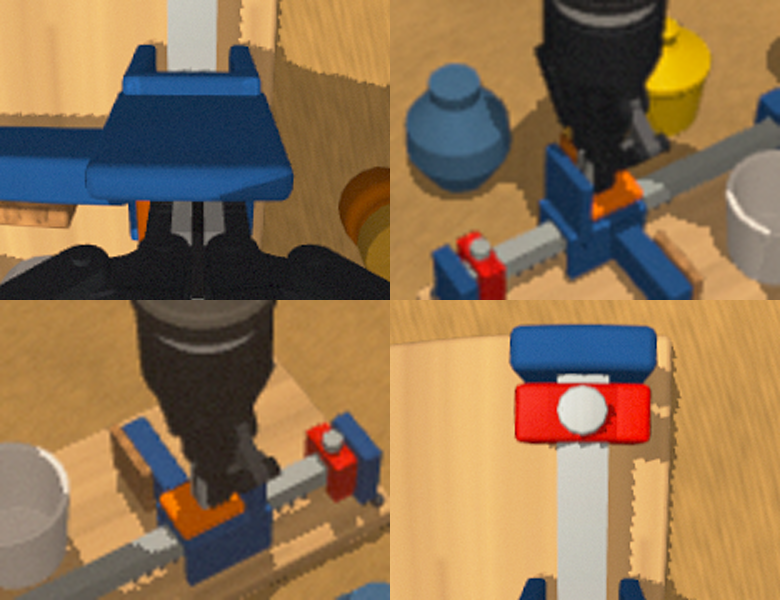

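```bash
python3 - <<'E'
from h import *
k=cam("wrist"); x,y=0.2866,.958
for n,u,z in(("screw",(203+192*.6,(410-300)*.6),.082),("collarfront_top",(203+192*.6,85.5),.074),("collar_front_lo",(318,85.5),.05),("prong74",(318,167.5),.074),("prong55",(318,167.5),.055),("prong90",(318,167.5),.09)):
    p=unproj("wrist",u,z,k); print(n,p.round(4),round((p[0]-.529)*x+(p[1]+.1463)*y,4))
E
```

```text
screw [ 0.5561 -0.0547  0.082 ] 0.0955
collarfront_top [ 0.5534 -0.0633  0.074 ] 0.0865
collar_front_lo [ 0.5532 -0.0628  0.05  ] 0.087
prong74 [ 0.5415 -0.1029  0.074 ] 0.0452
prong55 [ 0.54   -0.1073  0.055 ] 0.0405
prong90 [ 0.5428 -0.0991  0.09  ] 0.0492
```

>>> carry_out(moves=[[[0,0,0],[0.6,0,0],0],[[0,0,0],[1.2,0,0],0],[[0,0,0],[1.8,0,0],0],[[0,0,0],[2.4,0,0],0],[[0,0,0],[3.0,0,0],0]])

```text
t: 6.85
eef_pos: [0.5372, -0.1174, 0.1008]
tool_rot: [-0.0, 0.801, 0.598, -0.0]
contact_force: [-0.2, -3.7, 4.2]
gripper_width: -0.002
```

>>> carry_out(moves=[[[0,0,0],[0.2,0,0],0],[[0,0,0],[0.4,0,0],0],[[0,0,0],[0.6,0,0],0]])

```text
t: 7.22
eef_pos: [0.5388, -0.1122, 0.1007]
tool_rot: [-0.0, 0.802, 0.598, -0.0]
contact_force: [-0.2, -3.3, 5.3]
gripper_width: 0.002
```

```bash
python3 - <<'E'
from h import *
o=bot.get_obs();print(o['t'],o['eef_pos'],o['contact_force'])
a=bot.read_camera("wrist");b=bot.read_camera("side");s=bot.read_camera("scene")
z=lambda i:cv2.resize(i,(390,300),interpolation=2)
cv2.imwrite("pics/m4.png",np.vstack([np.hstack([z(a[140:320,203:437]),z(b[140:230,283:400])]),np.hstack([z(s[150:240,240:357]),z(a[60:180,242:398])])])[:,:,::-1])
E
```

```text
7.225 [ 0.53883492 -0.11217282  0.10074903] [-0.21506352 -3.31089602  5.26881536]
```

View pics/m4.png

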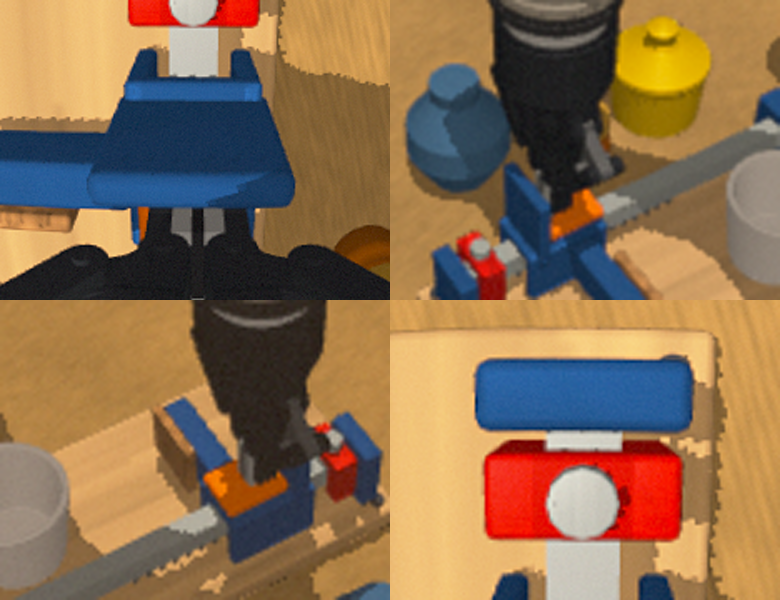

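>>> carry_out(moves=[[[0,0,0],[0.2,0,0],0],[[0,0,0],[0.4,0,0],0],[[0,0,0],[0.6,0,0],0]])

```text
t: 7.75
eef_pos: [0.5407, -0.1063, 0.1008]
tool_rot: [-0.0, 0.801, 0.598, -0.0]
contact_force: [-1.1, -2.8, 5.3]
gripper_width: -0.001
```

>>> carry_out(moves=[[[0,0,0],[0.15,0,0],0],[[0,0,0],[0.3,0,0],0]])

```text
t: 8.0
eef_pos: [0.5416, -0.1034, 0.1008]
tool_rot: [-0.0, 0.801, 0.598, -0.0]
contact_force: [-1.3, -3.4, 4.1]
gripper_width: 0.0
```

```bash
python3 - <<'E'
from h import *
o=bot.get_obs();print(o['t'],o['eef_pos'],o['contact_force'])
a=bot.read_camera("wrist")
cv2.imwrite("pics/m5.png",cv2.resize(a[60:200,220:420],None,fx=3,fy=3,interpolation=2)[:,:,::-1])
E
```

```text
8.0 [ 0.54156472 -0.10336684  0.10079344] [-1.27792418 -3.38707795  4.12413846]
```

View pics/m5.png

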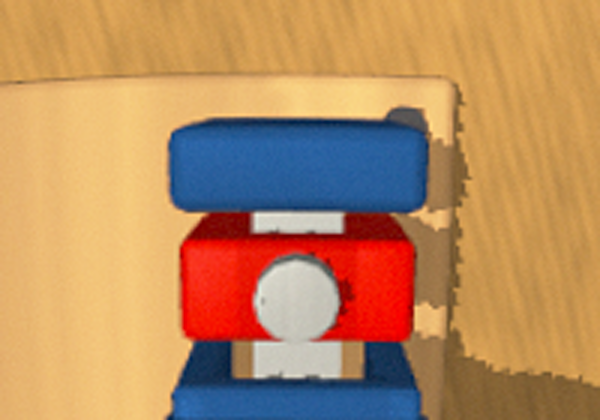

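>>> carry_out(moves=[[[0,0,0],[0.1,0,0],0],[[0,0,0],[0.2,0,0],0]])

```text
t: 8.3
eef_pos: [0.5421, -0.1016, 0.1008]
tool_rot: [-0.0, 0.801, 0.598, -0.0]
contact_force: [0.2, -3.2, 4.1]
gripper_width: -0.002
```

>>> carry_out(moves=[[[0,0,0],[0.1,0,0],0],[[0,0,0],[0.2,0,0],0]])

```text
t: 8.55
eef_pos: [0.5427, -0.0996, 0.1008]
tool_rot: [0.0, 0.801, 0.598, 0.0]
contact_force: [-0.1, -2.4, 3.7]
gripper_width: -0.0
```

>>> carry_out(moves=[[[0,0,0],[0.1,0,0],0],[[0,0,0],[0.2,0,0],0]])

```text
t: 8.8
eef_pos: [0.5433, -0.0977, 0.1008]
tool_rot: [0.0, 0.801, 0.598, 0.0]
contact_force: [-0.8, -3.2, 4.9]
gripper_width: 0.001
```

>>> carry_out(moves=[[[0,0,0],[0.1,0,0],0],[[0,0,0],[0.2,0,0],0]])

```text
t: 9.05
eef_pos: [0.5439, -0.0958, 0.1008]
tool_rot: [0.0, 0.801, 0.598, 0.0]
contact_force: [-0.4, -2.3, 4.1]
gripper_width: 0.002
```

```bash
python3 - <<'E'
from h import *
o=bot.get_obs();print(o['t'],o['eef_pos'],o['contact_force'])
a=bot.read_camera("wrist");s=bot.read_camera("scene");b=bot.read_camera("side")
z=lambda i:cv2.resize(i,(390,300),interpolation=2)
cv2.imwrite("pics/m6.png",np.hstack([z(a[60:180,242:398]),z(b[185:245,270:348])])[:,:,::-1])
E
```

```text
9.05 [ 0.54387402 -0.09575821  0.10081226] [-0.42670645 -2.30439902  4.085511  ]
```

View pics/m6.png

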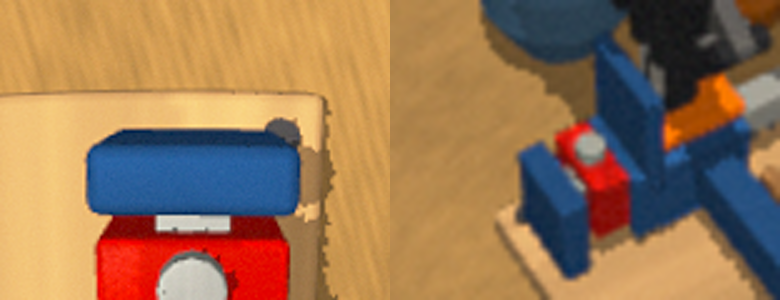

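>>> carry_out(moves=[[[0,0,0],[0.1,0,0],0],[[0,0,0],[0.15,0,0],0]])

```text
t: 9.45
eef_pos: [0.5442, -0.0946, 0.1008]
tool_rot: [0.0, 0.801, 0.598, -0.0]
contact_force: [-0.6, -3.8, 4.9]
gripper_width: -0.003
```

>>> carry_out(moves=[[[0,0,0],[0.1,0,0],0],[[0,0,0],[0.15,0,0],0]])

```text
t: 9.7
eef_pos: [0.5447, -0.093, 0.1008]
tool_rot: [0.0, 0.801, 0.598, -0.0]
contact_force: [-0.8, -2.9, 4.9]
gripper_width: -0.002
```

>>> carry_out(moves=[[[0,0,0],[0.1,0,0],0],[[0,0,0],[0.1,0,0],0]])

```text
t: 9.95
eef_pos: [0.545, -0.0918, 0.1008]
tool_rot: [-0.0, 0.801, 0.598, 0.0]
contact_force: [-1.0, -3.3, 4.5]
gripper_width: 0.003
```

>>> carry_out(moves=[[[0,0,0],[0.1,0,0],0],[[0,0,0],[0.15,0,0],0]])

```text
t: 10.2
eef_pos: [0.5454, -0.0905, 0.1008]
tool_rot: [0.0, 0.801, 0.598, -0.0]
contact_force: [-1.2, -3.2, 5.5]
gripper_width: -0.004
```

>>> carry_out(moves=[[[0,0,0],[0.1,0,0],0],[[0,0,0],[0.1,0,0],0]])

```text
t: 10.45
eef_pos: [0.5457, -0.0894, 0.1008]
tool_rot: [-0.0, 0.801, 0.598, 0.0]
contact_force: [-1.2, -3.6, 4.4]
gripper_width: -0.004
```

```bash
python3 - <<'E'
from h import *
o=bot.get_obs();print(o['t'],o['eef_pos'],o['contact_force'])
a=bot.read_camera("wrist");s=bot.read_camera("scene");b=bot.read_camera("side")
z=lambda i:cv2.resize(i,(390,300),interpolation=2)
cv2.imwrite("pics/m7.png",np.hstack([z(s[170:230,300:378]),z(b[185:245,270:348])])[:,:,::-1])
E
```

```text
10.45 [ 0.54571548 -0.08940535  0.10081779] [-1.17377647 -3.56421644  4.37061877]
```

View pics/m7.png

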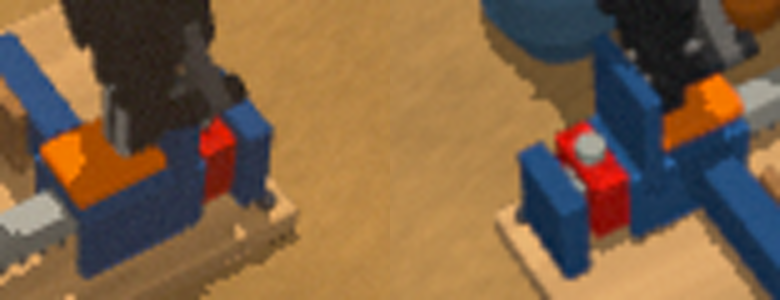

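```bash
python3 - <<'E'
from h import *
a=cv2.imread("pics/m6.png")[:,390:];b=cv2.imread("pics/m7.png")[:,390:]
for n,(y0,y1,x0,x1) in dict(wall=(40,190,205,275),arm=(10,100,270,360),collar=(125,235,165,240),body=(110,230,245,330),orange=(75,150,270,360)).items():
    r=cv2.matchTemplate(b,a[y0:y1,x0:x1],cv2.TM_CCOEFF_NORMED); _,v,_,l=cv2.minMaxLoc(r); print(n,l[0]-x0,l[1]-y0,round(v,3))
c=bot.camera_info
for p in((.5439,-.0958,.1),(.5457,-.0894,.1)): print(proj("side",np.array(p)),proj("scene",np.array(p)),proj("wrist",np.array([.5534,-.0650,.074])))
E
```

```text
wall -1 1 0.91
arm -11 4 0.904
collar 0 0 0.993
body -1 1 0.968
orange -2 1 0.92
[[325.97696508 200.53425467]] [[323.38340206 194.10371252]] [[319.42716101 202.2208452 ]]
[[323.50404616 201.73615399]] [[325.95689869 192.80645149]] [[319.42716101 202.2208452 ]]
```

The side view shows the fingers have moved about 6 mm since m6 while the jaw stayed put. So plate friction was probably carrying the jaw, and either it is on the collar or the fingers are slipping. I'll keep creeping until the fingers meet the wall and watch the force.

>>> carry_out(moves=[[[0,0,0],[0.1,0,0],0],[[0,0,0],[0.1,0,0],0]])

```text
t: 10.85
eef_pos: [0.5459, -0.089, 0.1008]
tool_rot: [0.0, 0.802, 0.598, -0.0]
contact_force: [-1.1, -4.7, 4.8]
gripper_width: 0.005
```

>>> carry_out(moves=[[[0,0,0],[0.1,0,0],0],[[0,0,0],[0.1,0,0],0]])

```text
t: 11.1
eef_pos: [0.5458, -0.089, 0.1008]
tool_rot: [0.0, 0.802, 0.598, -0.001]
contact_force: [-2.4, -6.4, 6.0]
gripper_width: 0.002
```

>>> carry_out(moves=[[[0,0,0],[0.1,0,0],0],[[0,0,0],[0.1,0,0],0]])

```text
t: 11.35
eef_pos: [0.5459, -0.0889, 0.1008]
tool_rot: [0.001, 0.802, 0.597, -0.001]
contact_force: [-2.6, -8.9, 6.6]
gripper_width: 0.004
```

The force is now climbing with no further motion, so the jaw is on the collar. I'll ease off 2 mm and lift straight up.

>>> carry_out(moves=[[[0,0,0],[-0.15,0,-0.1],0],[[0,0,0],[-0.2,0,-0.5],0],[[0,0,0],[-0.3,0,-1.2],0],[[0,0,0],[-0.5,0,-3],0],[[0,0,0],[-0.5,0,-7],0]])

```text
t: 11.98
eef_pos: [0.5442, -0.0904, 0.1711]
tool_rot: [-0.001, 0.801, 0.599, -0.001]
contact_force: [1.3, 0.5, -0.0]
gripper_width: 0.003
```

>>> carry_out(moves=[[[0,0,0],[-2,0,-4],0],[[0,0,0],[-5,0,-8],0],[[0,0,0],[-8,0,-8],0],[[0,0,0],[-8,0,-8],0]])

```text
t: 12.48
eef_pos: [0.522, -0.1701, 0.2525]
tool_rot: [0.001, 0.802, 0.597, 0.001]
contact_force: [0.1, 0.6, -0.2]
gripper_width: 0.004
```

```bash
python3 - <<'E'
from h import *
o=bot.get_obs();print(o['t'],o['eef_pos'],o['contact_force'])
k=cam("wrist");a=bot.read_camera("wrist");b=bot.read_camera("side");s=bot.read_camera("scene")
z=lambda i:cv2.resize(i,(390,300),interpolation=2)
cv2.imwrite("pics/m8.png",np.vstack([np.hstack([z(a[0:240,164:476]),z(b[185:245,270:348])]),np.hstack([z(s[165:240,290:388]),z(s[150:270,190:346])])])[:,:,::-1])
print(bot.silhouettes("cup","side")[1]["location"],[d["location"] for d in bot.silhouettes("cup","scene")])
E
```

```text
12.475 [ 0.52198288 -0.17014408  0.25246423] [ 0.08291968  0.58211506 -0.22882444]
[467.9, 180.9] [[144.5, 257.0], [198.7, 304.2], [244.3, 213.1]]
```

View pics/m8.png

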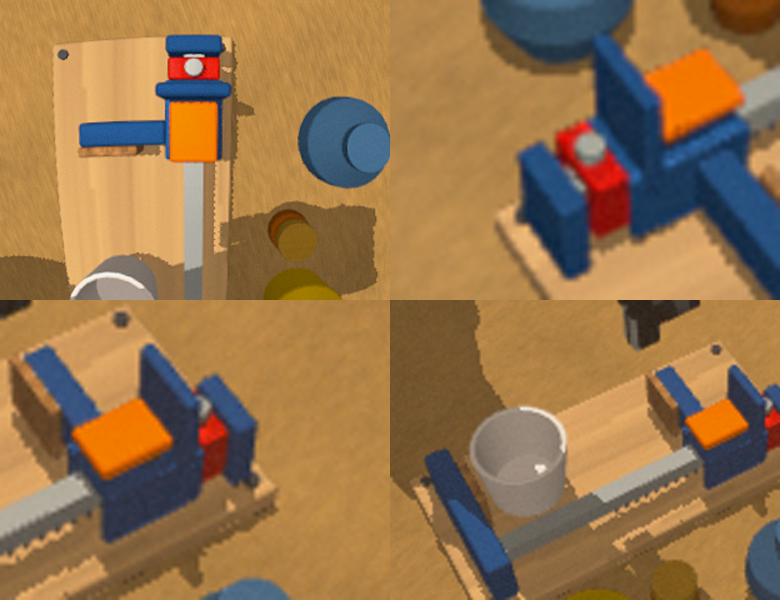

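The jaw rests against the red collar (top right, the block meets the collar at about 630,200). The plate is back up, the cup stands where it was, and the gripper is clear.

```bash
python3 -c "
from station import bot
print(bot.hand_in())"
```

```text
the job is handed in; nothing more can be done
None
```

The clamp is open. I pressed the orange plate down about 6 mm with shut fingertips (about 5 N). Holding it down, I pushed the jaw back at 3–4 N until it met the red collar, then lifted straight off and moved clear. I handed it in at about 12.5 s; no verdict is reported.

**Last checks:**
- **Jaw on the collar:** At the end the fingers stopped moving and the push rose to about 9 N. The final pictures show the jaw against the collar.
- **Collar:** It did not move between the two late side pictures I compared. I did not measure it after the last push, but it looks in place.
- **Release plate:** It is up again in the final pictures.
- **Cup and pottery:** The cup's scene detection is within about 2–3 px of the first picture (roughly 2 mm per px), so no real shift is visible. The pottery looks undisturbed, but I did not measure it.
- **Robot:** Contact force after moving clear reads near zero.

**Disagreement:** For about the last 7 mm the fingers advanced while the jaw stood still. The plate's friction had probably been carrying the jaw, and the fingers slipped on the plate once the jaw met the collar, until they reached the wall. The first rough fit of the jig's pose also had errors of up to 3.4 px, so I used the wrist camera view to place the fingers instead.

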